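# Seat a trolley wheel in the bearing stand

## Robot

A 6-joint arm with a two-finger parallel gripper is mounted at the origin on the work surface. World frame = base frame: x ahead of the robot, y to its left, z up, the work surface at z = 0. Lengths are in mm, angles in degrees, forces in N, time in s.
With the tool pointing down it reaches from about 300 to 850 mm from the base axis. Payload 4.2 kg.
Tool frame: the origin (TCP) lies midway between the tips of the shut fingers; the grasp point (between the pads) lies env.hold_point_z behind it (env.hold_point_z is the distance from the TCP to the grasp point, in mm); z points along the fingers, y is the line along which they close (so a half turn about z gives the same grasp; the last joint's range is limited). The gripper opens to 91 mm and grips with 3 to 60 N. Pads are 32 mm wide; open, the fingers measure 118 mm over their backs; the gripper's body (76 mm by 178 mm) begins 60 mm behind the grasp point.
Start: joints at [-70.474, 18.312, 89.639, -0, 72.044, -1.146], TCP at [202.992, -537.994, 213.976] pointing down, gripper open.
Joint ranges: [-177.97, 177.97], [-48.28, 115.42], [12.27, 149.76], [-77.06, 257.06], [2.81, 150.46], [-146.56, 146.56]. Speed limits (degrees/s): [147.25, 147.25, 180, 180, 180, 180].

## Interface

Orientations are given as [roll, pitch, yaw] about the fixed x, y, z axes, in that order (R = Rz(yaw) Ry(pitch) Rx(roll)).
In Python, from workcell import env, viewer, spotter gives the robot as it stands.
- The arm moves only by the tool apply_moves, never from a script. Its arguments are lists of equal length, an entry for each row: "delta_pos": the shift along the world's x, y, z normalised to -1 to 1, where 1 is 120 mm, a list of three; "rot": the turn, a rotation vector about the world's x, y, z normalised to -1 to 1, where 1 is 1.5 rad, a list of three; "hand": the opening, from 0 (shut) to 1 (fully open). A call has 1 to 10 rows; each row is the pose to reach, as a shift and turn from the pose commanded when the call began; what a row does not reach only later rows make up. A row lasts 1/12 s, in which the tool goes at most 41.7 mm and 7.16 degrees, less where a joint would pass 70% of its speed; a pose out of reach is approached as far as the arm can. A call with a number of a shift or a turn outside -1 to 1 is refused whole. A call with a gripper value outside its range is refused whole. The fingers move at their own pace and stop on an object; "newtons" is the grip in N (left out, the last holds). Time passes only in rows, so rows that repeat a pose let the fingers close. It gives the time, the measured TCP pose, the force, the opening and the grip force at its end, in the units of the state.
- env.state(): the state, without advancing time (a new reading comes with each control period).
- viewer.grab_frame(name): name is "side" or "top" or "wrist"; returns a dict with "pixels" (400x640x3 uint8, red, green, blue), "camera_matrix" (3x3 intrinsics, pixels), "R" (3x3) and "t" (3): a world point X has camera coordinates R X + t; the wrist camera has in their place "mount" (4x4, takes a point from camera to tool coordinates, whose origin is the TCP and whose axes are the flange's). Camera axes: x right, y down, z forward; pixel columns grow to the right and rows downward; lengths in mm; the calibration is good to about 2 mm. A picture is of the moment at which its call begins: read the wrist's pose just before it. There is no depth.
- env.job_done(): hands the job in; it is judged then, once.
Trained networks look in a picture, given as the dict that the camera call returned (one of the last four; its "shot" number tells which), for a name from the list of things; names that differ only in an ending like _2 or _b are one class to them, and where a whole thing is asked for, a point or a joint stands for the part that bears it (a point fixed in the world has none). Each returns a list of dicts, best first, with "score" (0 to 1); they miss things now and then, are a little off and sometimes report something else, mostly with a low value. They report only what shows in the picture. A call takes as long as a camera call. They do not tell look-alikes from the thing itself.
- spotter.trace(picture, query): "mask" (400x640 bool, what is visible of it) and "box" ([centre column, centre row, width, height] in pixels, round what is visible of it).
- spotter.landmark_of(picture, query): "position" ([column, row] in pixels: a listed point, or the origin of a listed thing).
The state is a dict: "time_s": time; "qpos": joint angles; "qvel": joint speeds; "effort": joint torques, N m; "ee_pos": TCP position; "ee_rot": TCP orientation; "force": force on the tool from outside, world axes, zero at the start; "torque": the same for the moment, N m; "gripper_width": finger opening in mm; "gripper_force": force on a finger pad.
Only numpy, scipy, OpenCV 4.12 (cv2) and the standard library are available. Lean on these libraries where they do the work, as an engineer would, in place of code of your own. Each camera call takes 0.05 s, during which the arm holds its last target. There are 200 camera calls.

## Task

Lift the wheel out of its wooden chock and lower its axle into both open slots of the bearing stand, past the spring catches, then lean on it for about a second with roughly 20 N so that both axle ends bear firmly and evenly on the brass shells; the shells dent if either is pressed with more than 25 N. Then swing the keeper bar over the axle by its peg as far as it will go, and let go. Leave the other things on the bench where they lie.

Things in the scene. Friction and masses are not known exactly. Their poses are not given: they have to be found in the camera images.
- wheel: Rubber-tyred wheel on a fixed steel axle, 0.36 to 0.57 kg. Tyre 110 mm in diameter, 40 mm wide, with flat side faces (grip them near the top, across the width). Axle 12 mm thick, 184 mm long, out evenly both sides, an 18 mm collar at 53 to 58 mm from the middle. Origin: wheel centre; y along the axle. It starts upright in the chock, origin 63 mm above the bench; it may be turned about its axle.
- chock: Wooden chock fixed on the bench, 140 x 70 mm; the tyre rests on its 8 mm base between four 20 mm high blocks. Origin: centre of its underside; x along the tyre's rolling direction, y along the axle.
- stand: Steel bearing stand fixed on the bench: base 130 x 190 x 12 mm and two upright plates 10 mm thick, 68 mm wide (x), top edge 112 mm above the bench, centred at y = +70 and -70 mm. Origin: centre of its underside; z up; the axle goes along y, into the slots at x = 0. A brass shell with a flat top closes each slot's bottom; the two are tied together, always level.
- mouth_left (a point): Middle of the left (stand +y) slot's mouth, on the plate's top edge 112 mm above the bench. The slot is 14 mm wide with a lead-in 30 degrees off vertical widening it to 32 mm over the top 16 mm. The shells' height is adjustable and not measured: a seated axle's centre lies anywhere from 76 to 85 mm above the bench. The shells are rigid.
- mouth_right (a point): The same for the right (stand -y) slot. In each slot a sprung round steel nose, 10 mm thick, centred 90 mm above the bench, sticks in from the +x side and yields to +x. The axle meets them with its centre about 96 mm above the bench; the two together take some 10 to 20 N to pass; once its centre is below about 88 mm they only press it lightly down.
- keeper (a joint): Angle of the keeper, a flat steel bar 56 x 14 x 6 mm on top of the left (+y) plate, turning about an upright pivot at x = +24, y = +70 mm of the stand. 0: it points along stand +y, outward; it closes counter-clockwise seen from above; 1.57: it points along stand -x, across the slot (stop at 1.6). It turns stiffly (0.05 N m), stays where left, and starts between 0 and 0.25.
- keeper_peg (a point): Centre of the top of the keeper's upright peg, 10 mm in diameter, 30 mm tall, standing on the bar 42 mm from the pivot; the top is 148 mm above the bench.
- washer: Bystander: thick steel washer, 40 mm wide, 10 mm high, lying on the bench.
- screwdriver: Bystander: screwdriver lying on the bench.
- wrench: Bystander: open-ended wrench lying on the bench near the robot.
- jar: Bystander: glass jar, 64 mm wide, 90 mm high.
- carton: Bystander: cardboard carton, 100 x 130 x 70 mm.
- hammer: Bystander: hammer lying on the bench.
- spare_hub: Bystander: flanged aluminium hub, 60 mm wide, 40 mm high.
Not all that is in view belongs to the job. What is shaped like the stand but green is not meant.

How it is judged:
By the outcome, as a careful person would: the job done as asked, in the order asked, and still so for the second after the job is handed in, with the robot touching nothing.
It also fails if it takes over 70 s, if anything falls off the work surface, if the arm or the gripper's body presses on something with over 40 N, if the wrist force passes 120 N, or if a joint passes its speed limit or range.

## Working session

There is one attempt and no reset: what is moved stays moved. The work goes in short steps, Python scripts to look and compute and a tool call to move; the robot and the scene stay as the last step left them, time stands still between calls to the robot, and variables do not carry over. Pictures are saved under pics/ and viewed, at most 10 in all, crops included, and the job is handed in when it is done.

Besides the shell and the picture viewer there is one more tool, called after "Request:" by a JSON object that holds its "method" and its "body". apply_moves: Moves the arm, as the interface text tells. Its arguments: {"type":"object","properties":{"delta_pos":{"type":"array"},"rot":{"type":"array"},"hand":{"type":"array"},"newtons":{"type":"number"}},"required":["delta_pos","rot","hand"]}

```bash
mkdir -p pics; ls; cat > h.py <<'E'
import numpy as np, cv2
from workcell import env, viewer, spotter
from scipy.spatial.transform import Rotation as Rn
def cam(f, st=None):
    K=np.array(f["camera_matrix"])
    if "mount" in f:
        M=np.array(f["mount"]); T=np.eye(4); T[:3,:3]=Rn.from_euler('xyz',st["ee_rot"],degrees=True).as_matrix(); T[:3,3]=st["ee_pos"]
        W=np.linalg.inv(T@M); return K,W[:3,:3],W[:3,3]
    return K,np.array(f["R"]),np.array(f["t"])
def onz(c,px,z):
    K,R,t=c; d=R.T@np.linalg.solve(K,[px[0],px[1],1.]); o=-R.T@t
    return o+d*(z-o[2])/d[2]
def tri(cs,ps):
    A=[];b=[]
    for c,p in zip(cs,ps):
        K,R,t=c; P=K@np.c_[R,t]
        for i in (0,1):
            r=p[i]*P[2]-P[i]; A.append(r[:3]/np.linalg.norm(r[:3])); b.append(-r[3]/np.linalg.norm(r[:3]))
    return np.linalg.lstsq(np.array(A),np.array(b),rcond=None)[0]
def proj(c,X):
    K,R,t=c; p=K@(R@np.array(X)+t); return p[:2]/p[2]
E
python3 - <<'E'
from h import *
s=env.state(); print(s, env.hold_point_z)
F={n:viewer.grab_frame(n) for n in("side","top")}
cv2.imwrite("pics/a.png",np.vstack([F[n]["pixels"][:,:,::-1] for n in F])[:, :])
for n in F:
  im=F[n]["pixels"][:,:,::-1]; cv2.imwrite(f"pics/{n}.png",im)
  c=cam(F[n]); print(n,"cam at",(-c[1].T@c[2]).round())
  for q,z in [("wheel",63),("chock",0),("stand",0),("mouth_left",112),("mouth_right",112),("keeper_peg",148)]:
    for r in spotter.landmark_of(F[n],q)[:3]:
      print(n,q,round(r["score"],2),np.round(r["position"]),onz(c,r["position"],z).round(1))
E
```

```text
pics
{'time_s': 0.0, 'qpos': array([-7.04746429e+01,  1.83509902e+01,  8.97065394e+01,  1.89946962e-04,
        7.20425696e+01, -1.14385027e+00]), 'qvel': array([-0.13289726,  0.12268678, -0.02960729,  0.00076937, -0.03343874,
        0.00777854]), 'effort': array([-3.08599061e-03, -4.12460876e+01, -2.31976461e+01,  7.25237187e-02,
        4.57431015e-02, -1.36434001e-04]), 'ee_pos': array([ 202.81258533, -537.50932227,  213.1258931 ]), 'ee_rot': array([-1.79899924e+02, -2.17879692e-03,  2.06691467e+01]), 'force': array([ 0.54775997,  0.02872864, -0.22343658]), 'torque': array([-0.03073872, -0.00436747, -0.01539147]), 'gripper_force': 0.0, 'gripper_width': 91.19722865972564} 18.8
side cam at [   35. -1080.  1409.]
side wheel 0.67 [344. 219.] [610.5 -47.5  63. ]
side wheel 0.65 [291. 176.] [520.2 236.   63. ]
side chock 0.79 [293. 188.] [527.  232.3   0. ]
side stand 0.55 [344. 258.] [ 556.5 -164.8    0. ]
side stand 0.32 [350. 189.] [728.5 133.3   0. ]
side mouth_left 0.93 [344. 219.] [588.  -87.4 112. ]
side mouth_left 0.81 [273. 254.] [ 312.  -128.6  112. ]
side mouth_right 0.61 [347. 255.] [ 531.2 -228.4  112. ]
side keeper_peg 0.59 [351. 204.] [626.1 -61.8 148. ]
top cam at [ 342.   22. 1351.]
top wheel 0.76 [250. 206.] [530.5 230.3  63. ]
top chock 0.84 [254. 209.] [526.8 225.9   0. ]
top stand 0.86 [393. 282.] [ 290.6 -216.4    0. ]
top stand 0.57 [376. 197.] [ 563.3 -174.1    0. ]
top mouth_left 0.84 [378. 277.] [ 311.  -154.8  112. ]
top mouth_left 0.81 [358. 183.] [ 590.1 -101.9  112. ]
top mouth_right 0.24 [324. 222.] [472.4  -0.  112. ]
top keeper_peg 0.46 [342. 170.] [620.  -52.7 148. ]
top keeper_peg 0.46 [368. 261.] [ 355.4 -123.5  148. ]
```

```bash
python3 - <<'E'
import cv2,numpy as np
a=cv2.imread("pics/side.png")[140:310,220:420];b=cv2.imread("pics/top.png")[150:320,220:420]
cv2.imwrite("pics/b.png",np.hstack([cv2.resize(x,None,fx=2,fy=2,interpolation=3) for x in(a,b)]))
x=cv2.imread("pics/a.png"); cv2.imwrite("pics/a.png",cv2.resize(x,(480,600)))
E
```

```text
(no output)
```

View pics/b.png

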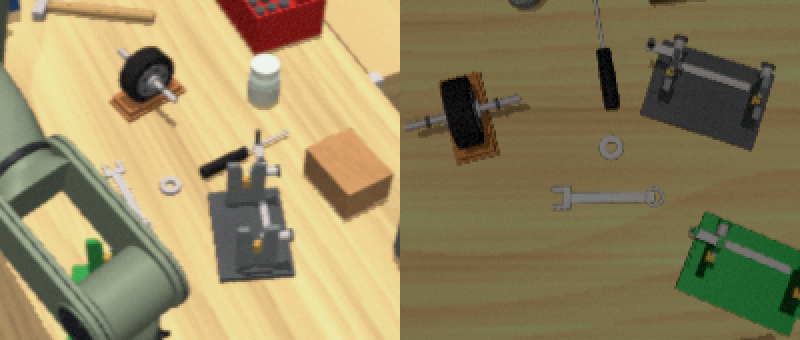

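View pics/a.png

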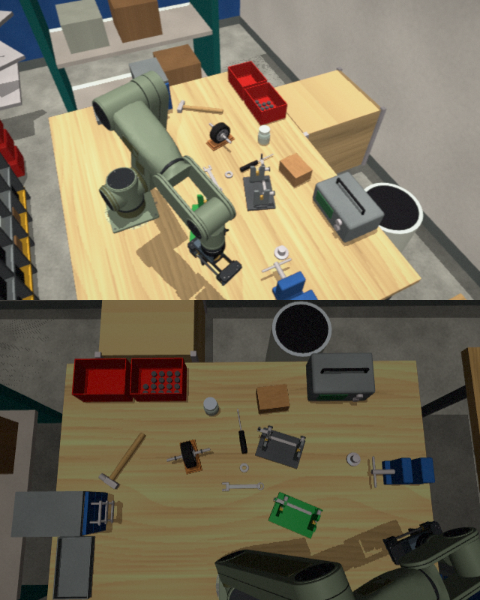

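Candidates: dark-grey stand at top px (376,197) and a green one at (393,282). Green is excluded by the task, so the grey one is meant (side px 344,235). The crop confirms it: grey base, brass shells, keeper peg at top px (342,170). The wheel is in the chock at top px (250,206). I'll go over the stand for a close look first, then on to the wheel.

Request:
{"method": "apply_moves", "body": {"delta_pos": [[1,1,0.9],[1,1,0.9],[1,1,0.9],[1,1,0.9],[1,1,0.9],[1,1,0.9]], "rot": [[0,0,0],[0,0,0],[0,0,0],[0,0,0],[0,0,0],[0,0,0]], "hand": [1,1,1,1,1,1]}}

```text
time_s: 1.2
ee_pos: [327.1, -416.0, 326.6]
ee_rot: [179.6, -0.3, 21.0]
force: [0.4, 0.7, 0.8]
gripper_width: 91.3
gripper_force: 0.0
```

Request:
{"method": "apply_moves", "body": {"delta_pos": [[1,1,0.6],[1,1,0.6],[1,1,0.6],[1,1,0.6],[1,1,0.6],[1,1,0.6]], "rot": [[0,0,0],[0,0,0],[0,0,0],[0,0,0],[0,0,0],[0,0,0]], "hand": [1,1,1,1,1,1]}}

```text
time_s: 1.7
ee_pos: [445.6, -296.2, 395.4]
ee_rot: [179.9, -0.2, 20.9]
force: [-1.0, 0.9, -0.8]
gripper_width: 91.2
gripper_force: 0.0
```

Request:
{"method": "apply_moves", "body": {"delta_pos": [[0.7,1,0],[0.7,1,0],[0.7,1,0],[0.7,1,0],[0.7,1,0],[0.7,1,0]], "rot": [[0,0,0],[0,0,0],[0,0,0],[0,0,0],[0,0,0],[0,0,0]], "hand": [1,1,1,1,1,1]}}

```text
time_s: 2.2
ee_pos: [526.7, -178.4, 392.9]
ee_rot: [-180.0, 0.1, 20.7]
force: [0.3, -1.1, 0.3]
gripper_width: 91.2
gripper_force: 0.0
```

```bash
cat > look.py <<'E'
from h import *
import sys
def look(qs,name,cams=("wrist","top","side")):
  out={}
  for n in cams:
    s=env.state(); f=viewer.grab_frame(n); c=cam(f,s)
    cv2.imwrite(f"pics/{name}_{n}.png",f["pixels"][:,:,::-1])
    for q,z in qs:
      for r in spotter.landmark_of(f,q)[:3]:
        out.setdefault(q,[]).append((n,c,r["position"]))
        print(n,q,round(r["score"],2),np.round(r["position"]),onz(c,r["position"],z).round(1))
  return out
E
python3 - <<'E'
from look import *
print(viewer.grab_frame("wrist")["mount"])
look([("wheel",63),("stand",0),("mouth_left",112),("mouth_right",112),("keeper_peg",148)],"c")
E
```

```text
[[ 1.32870871e-03 -9.67985361e-01 -2.51003137e-01  7.08435691e+01]
 [ 9.99999106e-01  1.32420637e-03  1.86830897e-04 -4.66728169e-01]
 [ 1.51530380e-04 -2.51003161e-01  9.67986255e-01 -1.71611873e+02]
 [ 0.00000000e+00  0.00000000e+00  0.00000000e+00  1.00000000e+00]]
wrist wheel 0.57 [43. 51.] [529.1 220.8  63. ]
wrist stand 0.83 [322. 126.] [ 565.4 -161.9    0. ]
wrist stand 0.79 [291. 291.] [ 276.4 -212.8    0. ]
wrist mouth_left 0.83 [247. 298.] [ 305.9 -145.6  112. ]
wrist mouth_left 0.82 [277.  96.] [585.7 -95.9 112. ]
wrist mouth_left 0.39 [42. 50.] [536.4 185.6 112. ]
wrist mouth_right 0.85 [364. 165.] [ 543.5 -229.2  112. ]
wrist keeper_peg 0.59 [256.  53.] [621.9 -64.1 148. ]
wrist keeper_peg 0.38 [212. 146.] [505.5 -46.  148. ]
top wheel 0.62 [251. 207.] [525.5 225.2  63. ]
top wheel 0.19 [344. 171.] [638.2 -63.7  63. ]
top stand 0.9 [374. 194.] [ 575.3 -166.6    0. ]
top mouth_left 0.93 [355. 184.] [584.4 -95.5 112. ]
top mouth_left 0.63 [378. 275.] [ 314.4 -153.5  112. ]
top keeper_peg 0.59 [344. 170.] [619.9 -60.7 148. ]
side wheel 0.77 [292. 175.] [526.1 240.1  63. ]
side wheel 0.34 [283. 237.] [379.4 -35.9  63. ]
side stand 0.8 [273. 297.] [ 271.6 -209.9    0. ]
side stand 0.61 [344. 256.] [ 561.6 -153.6    0. ]
side mouth_left 0.89 [346. 221.] [591.9 -98.2 112. ]
side mouth_left 0.72 [273. 258.] [ 306.3 -141.1  112. ]
side mouth_right 0.95 [350. 254.] [ 540.8 -229.6  112. ]
side mouth_right 0.68 [268. 297.] [ 238.9 -272.9  112. ]
side keeper_peg 0.66 [279. 246.] [ 332.7 -133.6  148. ]
side keeper_peg 0.55 [352. 206.] [626.  -69.6 148. ]
```

View pics/c_wrist.png

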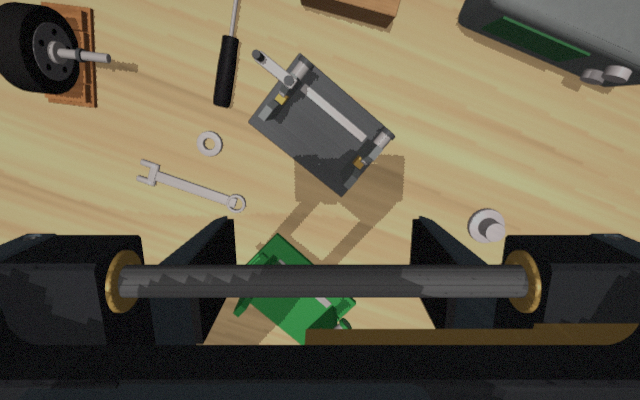

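Grey stand's mouths at wrist px (277,96) and (364,165) are 140 mm apart, as given; stand yaw ≈ -18°, keeper ≈ 0. The green stand at (290,291) is the look-alike. On to the wheel.

Request:
{"method": "apply_moves", "body": {"delta_pos": [[-0.1,1,0],[-0.1,1,0],[-0.1,1,0],[-0.1,1,0],[-0.1,1,0]], "rot": [[0,0,-0.08],[0,0,-0.08],[0,0,-0.08],[0,0,-0.08],[0,0,-0.08]], "hand": [1,1,1,1,1]}}

```text
time_s: 3.57
ee_pos: [514.8, -56.5, 394.4]
ee_rot: [180.0, -0.0, 14.0]
force: [-0.2, -0.3, 0.1]
gripper_width: 91.5
gripper_force: 0.0
```

Request:
{"method": "apply_moves", "body": {"delta_pos": [[-0.1,1,0],[-0.1,1,0],[-0.1,1,0],[-0.1,1,0],[-0.1,1,0]], "rot": [[0,0,0],[0,0,0],[0,0,0],[0,0,0],[0,0,0]], "hand": [1,1,1,1,1]}}

```text
time_s: 3.98
ee_pos: [503.2, 62.3, 393.9]
ee_rot: [179.9, 0.0, 13.9]
force: [-0.3, -0.8, 0.2]
gripper_width: 91.3
gripper_force: 0.0
```

Request:
{"method": "apply_moves", "body": {"delta_pos": [[-0.2,1,-0.5],[-0.2,1,-0.5],[-0.2,1,-0.5],[-0.2,1,-0.5],[-0.2,1,-0.5]], "rot": [[0,0,0],[0,0,0],[0,0,0],[0,0,0],[0,0,0]], "hand": [1,1,1,1,1]}}

```text
time_s: 4.4
ee_pos: [478.6, 182.1, 332.1]
ee_rot: [180.0, 0.2, 13.9]
force: [0.7, -0.8, -0.2]
gripper_width: 91.5
gripper_force: 0.0
```

Request:
{"method": "apply_moves", "body": {"delta_pos": [[0,0.35,-0.5],[0,0.35,-0.5],[0,0.35,-0.5],[0,0.35,-0.5],[0,0.35,-0.5]], "rot": [[0,0,0],[0,0,0],[0,0,0],[0,0,0],[0,0,0]], "hand": [1,1,1,1,1]}}

```text
time_s: 4.82
ee_pos: [480.6, 222.4, 275.7]
ee_rot: [179.9, -0.2, 13.7]
force: [0.5, -0.4, 0.6]
gripper_width: 91.3
gripper_force: 0.0
```

```bash
python3 - <<'E'
from look import *
print(env.state()["ee_pos"],env.state()["ee_rot"])
look([("wheel",63),("chock",0)],"d",("wrist","top"))
E
```

```text
[480.64401644 222.36389855 275.69189711] [ 1.79946916e+02 -1.63608188e-01  1.36904665e+01]
wrist wheel 0.76 [333. 128.] [532.7 224.1  63. ]
top wheel 0.59 [250. 207.] [525.8 228.3  63. ]
top chock 0.51 [257. 210.] [524.7 217.1   0. ]
top chock 0.16 [373. 194.] [ 575.7 -162.4    0. ]
```

View pics/d_wrist.png

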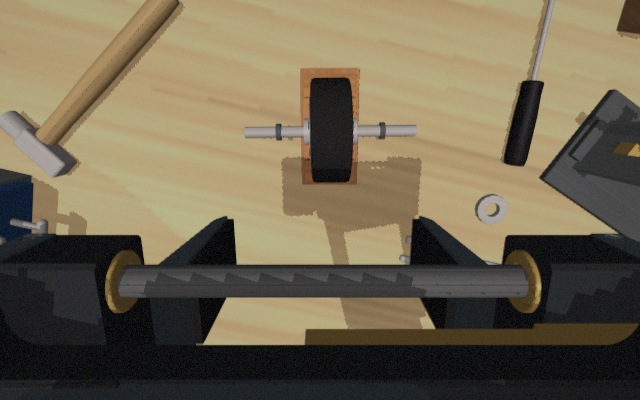

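The picture shows the wheel in its chock, with axle ends at px (245,132) and (416,130), nearly square to the tool.

```bash
python3 - <<'E'
from look import *
s=env.state(); f=viewer.grab_frame("wrist"); c=cam(f,s)
a=onz(c,(245,132.3),63);b=onz(c,(416.5,130.2),63); m=(a+b)/2
print(a,b,np.linalg.norm(a-b),m, np.degrees(np.arctan2(-(a-b)[0],(a-b)[1])))
# collars
p=onz(c,(278.5,131.5),63);q=onz(c,(382.5,130.5),63);print((p+q)/2,np.linalg.norm(p-q))
E
```

```text
[504.27085442 316.35221335  63.        ] [550.59958828 137.4008441   63.        ] 184.85114047861111 [527.43522135 226.87652873  63.        ] 14.51463297678694
[527.64060586 227.15355652  63.        ] 112.07542946028596
```

Request:
{"method": "apply_moves", "body": {"delta_pos": [[0.39,0.04,-0.5],[0.39,0.04,-0.9],[0.39,0.04,-0.9],[0.39,0.04,-0.9],[0.39,0.04,-0.9],[0.39,0.04,-0.9]], "rot": [[0,0,0.009],[0,0,0.009],[0,0,0.009],[0,0,0.009],[0,0,0.009],[0,0,0.009]], "hand": [1,1,1,1,1,1]}}

```text
time_s: 5.67
ee_pos: [526.5, 229.2, 168.0]
ee_rot: [-180.0, -0.2, 14.6]
force: [-0.2, -1.1, 1.1]
gripper_width: 91.4
gripper_force: 0.0
```

Request:
{"method": "apply_moves", "body": {"delta_pos": [[0,0,-0.3],[0,0,-0.6],[0,0,-0.73],[0,0,-0.73],[0,0,-0.73],[0,0,-0.73]], "rot": [[0,0,0],[0,0,0],[0,0,0],[0,0,0],[0,0,0],[0,0,0]], "hand": [1,1,1,1,1,1]}}

```text
time_s: 6.17
ee_pos: [527.8, 229.8, 81.6]
ee_rot: [-180.0, -0.3, 14.6]
force: [1.0, 0.0, 0.1]
gripper_width: 91.2
gripper_force: 0.0
```

Request:
{"method": "apply_moves", "body": {"delta_pos": [[0,-0.02,-0.02],[0,-0.02,-0.02],[0,-0.02,-0.02],[0,-0.02,-0.02],[0,-0.02,-0.02],[0,-0.02,-0.02],[0,-0.02,-0.02],[0,-0.02,-0.02],[0,-0.02,-0.02],[0,-0.02,-0.02]], "rot": [[0,0,0],[0,0,0],[0,0,0],[0,0,0],[0,0,0],[0,0,0],[0,0,0],[0,0,0],[0,0,0],[0,0,0]], "hand": [0.5,0.4,0.3,0.3,0.3,0.3,0.3,0.3,0.3,0.3], "newtons": 45}}

```text
time_s: 7.0
ee_pos: [526.9, 226.8, 77.1]
ee_rot: [-180.0, -0.2, 14.6]
force: [-0.1, -0.7, 6.6]
gripper_width: 39.9
gripper_force: 47.5
```

Request:
{"method": "apply_moves", "body": {"delta_pos": [[0,0,0.1],[0,0,0.2],[0,0,0.4],[0,0,0.6],[0,0,0.8],[0,0,1],[0,0,1]], "rot": [[0,0,0],[0,0,0],[0,0,0],[0,0,0],[0,0,0],[0,0,0],[0,0,0]], "hand": [0.2,0.2,0.2,0.2,0.2,0.2,0.2], "newtons": 55}}

```text
time_s: 7.58
ee_pos: [527.9, 227.5, 200.0]
ee_rot: [-179.9, -0.5, 14.6]
force: [1.6, 0.3, -3.2]
gripper_width: 40.0
gripper_force: 57.2
```

Request:
{"method": "apply_moves", "body": {"delta_pos": [[0,-0.1,0.2],[0,-0.3,0.4],[0,-0.6,0.6],[0,-0.8,0.6],[0,-1,0.6],[0,-1,0.6]], "rot": [[0,0,-0.04],[0,0,-0.1],[0,0,-0.15],[0,0,-0.2],[0,0,-0.2],[0,0,-0.2]], "hand": [0.2,0.2,0.2,0.2,0.2,0.2]}}

```text
time_s: 8.08
ee_pos: [524.8, 102.3, 266.1]
ee_rot: [179.8, 0.2, -2.8]
force: [-0.2, 0.0, -4.7]
gripper_width: 39.8
gripper_force: 57.2
```

Request:
{"method": "apply_moves", "body": {"delta_pos": [[0,-0.3,0],[0,-0.6,0],[0.1,-0.8,0],[0.1,-1,0],[0.1,-1,0],[0.1,-1,0]], "rot": [[0,0,-0.08],[0,0,-0.15],[0,0,-0.18],[0,0,-0.18],[0,0,-0.18],[0,0,-0.18]], "hand": [0.2,0.2,0.2,0.2,0.2,0.2]}}

```text
time_s: 8.58
ee_pos: [537.1, -14.0, 265.7]
ee_rot: [180.0, 0.2, -18.2]
force: [-0.0, 0.1, -3.7]
gripper_width: 40.0
gripper_force: 57.2
```

```bash
python3 - <<'E'
from look import *
look([("wheel",220),("mouth_left",112),("mouth_right",112),("keeper_peg",148)],"e")
E
```

```text
wrist wheel 0.64 [325. 231.] [529.6 -12.4 220. ]
wrist mouth_left 0.89 [394. 109.] [582.8 -96.4 112. ]
wrist mouth_right 0.88 [551. 107.] [ 541.1 -230.6  112. ]
wrist keeper_peg 0.58 [351.  74.] [621.1 -64.6 148. ]
wrist keeper_peg 0.39 [394. 110.] [585.  -89.1 148. ]
top wheel 0.8 [328. 193.] [541.1  -9.2 220. ]
top mouth_left 0.73 [378. 277.] [ 310.7 -153.3  112. ]
top mouth_right 0.81 [422. 300.] [ 243.8 -279.7  112. ]
top keeper_peg 0.66 [367. 267.] [ 340.  -118.8  148. ]
side wheel 0.61 [324. 180.] [558.8  18.3 220. ]
side wheel 0.52 [291. 184.] [450.4  44.  220. ]
side wheel 0.51 [351. 186.] [631.1 -43.8 220. ]
side mouth_left 0.94 [272. 257.] [ 305.5 -135.9  112. ]
side mouth_left 0.79 [345. 221.] [588.7 -96.2 112. ]
side mouth_left 0.6 [376. 340.] [ 469.5 -532.3  112. ]
side mouth_right 0.94 [267. 298.] [ 236.8 -276.1  112. ]
side mouth_right 0.55 [348. 254.] [ 534.5 -227.7  112. ]
side mouth_right 0.26 [322. 176.] [608.8 138.7 112. ]
side keeper_peg 0.49 [349. 204.] [621.5 -57.2 148. ]
side keeper_peg 0.49 [281. 244.] [ 342.3 -124.9  148. ]
```

View pics/e_wrist.png

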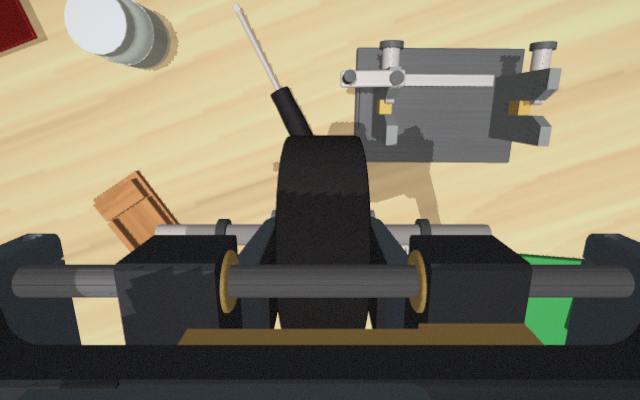

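The wheel hangs square with its axle at rows ≈ 229 (px 155 to 491). The stand's plates are at px (390,107) and (548,105), and the keeper peg is at (349,77), pointing outward. Next I go just short of the stand for a closer look.

Request:
{"method": "apply_moves", "body": {"delta_pos": [[-0.05,-0.2,0],[-0.1,-0.5,0],[-0.1,-0.8,0],[-0.1,-1,0],[-0.1,-1,0]], "rot": [[0,0,0],[0,0,0],[0,0,0],[0,0,0],[0,0,0]], "hand": [0.2,0.2,0.2,0.2,0.2]}}

```text
time_s: 9.75
ee_pos: [525.7, -138.2, 267.9]
ee_rot: [179.8, -0.1, -18.3]
force: [-0.6, 0.4, -3.1]
gripper_width: 39.4
gripper_force: 57.2
```

Request:
{"method": "apply_moves", "body": {"delta_pos": [[0,-0.13,-0.1],[0,-0.13,-0.3],[0,-0.13,-0.42],[0,-0.13,-0.42],[0,-0.13,-0.42]], "rot": [[0,0,0],[0,0,0],[0,0,0],[0,0,0],[0,0,0]], "hand": [0.2,0.2,0.2,0.2,0.2]}}

```text
time_s: 10.17
ee_pos: [525.6, -148.8, 217.2]
ee_rot: [-180.0, 0.1, -18.1]
force: [-0.1, 0.2, -2.8]
gripper_width: 39.7
gripper_force: 57.2
```

```bash
python3 - <<'E'
from look import *
print(env.state()["ee_pos"],env.state()["ee_rot"])
look([("wheel",200),("mouth_left",112),("mouth_right",112),("keeper_peg",148)],"f",("wrist","side"))
E
```

```text
[ 525.55364925 -148.78541952  217.19678291] [-1.79992445e+02  9.16048236e-02 -1.80799506e+01]
wrist wheel 0.63 [325. 232.] [ 527.3 -150.2  200. ]
wrist mouth_left 0.9 [236. 150.] [583.8 -95.4 112. ]
wrist mouth_right 0.71 [414. 148.] [ 541.4 -229.3  112. ]
wrist keeper_peg 0.89 [159. 118.] [620.6 -63.7 148. ]
side wheel 0.66 [336. 218.] [ 532.1 -138.   200. ]
side wheel 0.27 [350. 187.] [634.9 -33.1 200. ]
side mouth_left 0.97 [347. 218.] [601.  -84.6 112. ]
side mouth_left 0.89 [274. 258.] [ 308.5 -143.4  112. ]
side mouth_right 0.84 [267. 298.] [ 236.9 -275.8  112. ]
side mouth_right 0.61 [349. 253.] [ 539.5 -226.4  112. ]
side keeper_peg 0.45 [281. 246.] [ 339.8 -134.1  148. ]
side keeper_peg 0.24 [264. 146.] [457.4 347.7 148. ]
```

View pics/f_wrist.png

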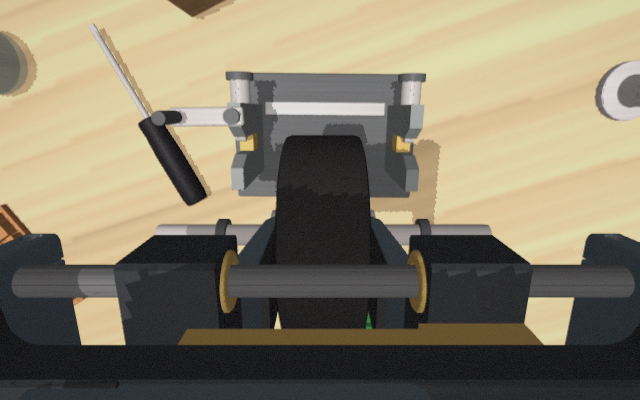

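The picture shows the axle (px 157 to 491, row ≈ 230) parallel to the stand, with the slots ahead at (236,150) and (414,148).

```bash
python3 - <<'E'
from look import *
s=env.state(); f=viewer.grab_frame("wrist"); c=cam(f,s); g=cv2.cvtColor(f["pixels"],cv2.COLOR_RGB2GRAY)
print(g[218:245,200:212].mean(1).astype(int)); print(g[218:245,436:448].mean(1).astype(int))
print(g[228:232,148:164].mean(0).astype(int), g[228:232,482:498].mean(0).astype(int))
for r in (228,230,232):
  for h in (199,203,207):
    a=onz(c,(157,r),h);b=onz(c,(490.5,r),h);m=(a+b)/2-s["ee_pos"]; R=Rn.from_euler('xyz',s["ee_rot"],degrees=True)
    print(r,h,np.linalg.norm(a-b).round(1),R.inv().apply(m).round(1))
print(onz(c,(236,150),112),onz(c,(414,148),112))
E
```

```text
[194 196 198 200 202 192 143 109 118 128 136 142 145 148 149 149 133  53
  26  28  27  28  27  26  26  27  28]
[198 198 199 200 200 189 136 103 111 122 131 137 139 143 148 149 133  53
  28  26  27  27  27  27  28  28  25]
[194 194 194 193 193 193 193 191 186 185 184 185 185 185 185 184] [138 136 137 137 137 137 136 137 150 188 200 202 202 201 201 201]
228 199 191.5 [ 4.   0.1 18.9]
228 203 187.5 [ 5.4  0.1 14.9]
228 207 183.5 [ 6.8  0.1 10.9]
230 199 191.8 [ 2.8  0.1 18.9]
230 203 187.8 [ 4.2  0.1 14.9]
230 207 183.8 [ 5.6  0.1 10.9]
232 199 192.1 [ 1.5  0.1 18.9]
232 203 188.1 [ 3.   0.1 14.9]
232 207 184.0 [ 4.4  0.1 10.9]
[584.01112815 -95.57829516 112.        ] [ 542.06877409 -229.68792242  112.        ]
```

Request:
{"method": "apply_moves", "body": {"delta_pos": [[0.1,-0.05,0],[0.2,-0.11,0],[0.305,-0.11,-0.1],[0.305,-0.11,-0.3],[0.305,-0.11,-0.5],[0.305,-0.11,-0.65],[0.305,-0.11,-0.65],[0.305,-0.11,-0.65]], "rot": [[0,0,0.004],[0,0,0.004],[0,0,0.004],[0,0,0.004],[0,0,0.004],[0,0,0.004],[0,0,0.004],[0,0,0.004]], "hand": [0.2,0.2,0.2,0.2,0.2,0.2,0.2,0.2]}}

```text
time_s: 11.38
ee_pos: [562.0, -162.3, 139.0]
ee_rot: [180.0, 0.1, -17.7]
force: [0.6, 0.5, -3.4]
gripper_width: 39.6
gripper_force: 57.2
```

```bash
python3 - <<'E'
from look import *
s=env.state();print(s["ee_pos"],s["ee_rot"],s["force"],s["torque"])
fs=[viewer.grab_frame(n) for n in("wrist","side")]
a=fs[0]["pixels"][60:260,100:500];b=cv2.resize(fs[1]["pixels"][190:290,290:420],None,fx=3,fy=3,interpolation=3)
a=cv2.resize(a,(800,400));im=np.zeros((600,800,3),np.uint8)
cv2.imwrite("pics/g.png",a[:,:,::-1]);
cv2.imwrite("pics/g2.png",b[:,:,::-1])
E
```

```text
[ 561.98646467 -162.284278    138.96240285] [ 1.79994659e+02  1.21568367e-01 -1.77489055e+01] [ 0.64789881  0.46855041 -3.36616161] [0.04056842 0.00492555 0.02154221]
```

View pics/g.png

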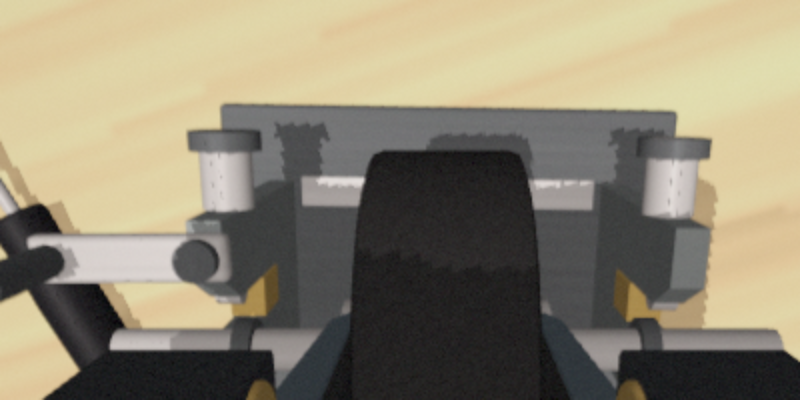

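Axle (crop px 110 to 783) is centred over both plates (188 to 712). Lowering into the lead-in.

Request:
{"method": "apply_moves", "body": {"delta_pos": [[0,0,-0.03],[0,0,-0.06],[0,0,-0.08],[0,0,-0.1],[0,0,-0.12],[0,0,-0.14],[0,0,-0.16],[0,0,-0.18],[0,0,-0.18],[0,0,-0.18]], "rot": [[0,0,0],[0,0,0],[0,0,0],[0,0,0],[0,0,0],[0,0,0],[0,0,0],[0,0,0],[0,0,0],[0,0,0]], "hand": [0.2,0.2,0.2,0.2,0.2,0.2,0.2,0.2,0.2,0.2]}}

```text
time_s: 12.32
ee_pos: [562.3, -162.4, 117.7]
ee_rot: [180.0, 0.0, -17.7]
force: [-0.2, -0.6, -4.5]
gripper_width: 39.9
gripper_force: 57.2
```

Request:
{"method": "apply_moves", "body": {"delta_pos": [[0,0,-0.01],[0,0,-0.02],[0,0,-0.03],[0,0,-0.04],[0,0,-0.04],[0,0,-0.04]], "rot": [[0,0,0],[0,0,0],[0,0,0],[0,0,0],[0,0,0],[0,0,0]], "hand": [0.2,0.2,0.2,0.2,0.2,0.2]}}

```text
time_s: 12.82
ee_pos: [561.8, -162.2, 113.2]
ee_rot: [180.0, 0.1, -17.8]
force: [-2.6, 0.1, -0.6]
gripper_width: 39.7
gripper_force: 57.2
```

Request:
{"method": "apply_moves", "body": {"delta_pos": [[0,0,-0.005],[0,0,-0.01],[0,0,-0.01],[0,0,-0.015],[0,0,-0.015]], "rot": [[0,0,0],[0,0,0],[0,0,0],[0,0,0],[0,0,0]], "hand": [0.2,0.2,0.2,0.2,0.2]}}

```text
time_s: 13.23
ee_pos: [561.9, -162.3, 112.9]
ee_rot: [180.0, 0.0, -17.8]
force: [-5.7, 2.5, 9.0]
gripper_width: 39.3
gripper_force: 57.3
```

Request:
{"method": "apply_moves", "body": {"delta_pos": [[0,0,-0.005],[0,0,-0.01],[0,0,-0.01],[0,0,-0.01]], "rot": [[0,0,0],[0,0,0],[0,0,0],[0,0,0]], "hand": [0.2,0.2,0.2,0.2]}}

```text
time_s: 13.57
ee_pos: [561.9, -162.3, 112.7]
ee_rot: [180.0, -0.0, -17.8]
force: [-6.9, 4.3, 12.9]
gripper_width: 39.8
gripper_force: 57.4
```

Request:
{"method": "apply_moves", "body": {"delta_pos": [[-0.008,0.0025,0],[-0.012,0.004,0],[-0.012,0.004,0],[-0.012,0.004,0]], "rot": [[0,0,0],[0,0,0],[0,0,0],[0,0,0]], "hand": [0.2,0.2,0.2,0.2]}}

```text
time_s: 13.9
ee_pos: [561.6, -162.2, 112.6]
ee_rot: [180.0, -0.2, -17.7]
force: [-3.6, 2.8, 10.8]
gripper_width: 39.8
gripper_force: 57.3
```

```bash
python3 - <<'E'
from look import *
s=env.state();print(s["ee_pos"],s["force"],s["torque"])
E
```

```text
[ 561.63023772 -162.240665    112.61270047] [-3.62189002  2.76313047 10.77770461] [-0.40103908  1.17375393 -0.36916001]
```

Request:
{"method": "apply_moves", "body": {"delta_pos": [[-0.006,0.002,0],[-0.012,0.004,-0.005],[-0.012,0.004,-0.01],[-0.012,0.004,-0.01]], "rot": [[0,0,0],[0,0,0],[0,0,0],[0,0,0]], "hand": [0.2,0.2,0.2,0.2]}}

```text
time_s: 14.23
ee_pos: [561.2, -162.1, 112.1]
ee_rot: [179.9, -0.3, -17.7]
force: [-3.0, 1.9, 12.1]
gripper_width: 40.0
gripper_force: 57.4
```

Request:
{"method": "apply_moves", "body": {"delta_pos": [[0,0,-0.005],[0,0,-0.01],[0,0,-0.015],[0,0,-0.015]], "rot": [[0,0,0],[0,0,0],[0,0,0],[0,0,0]], "hand": [0.2,0.2,0.2,0.2]}}

```text
time_s: 14.57
ee_pos: [561.3, -162.2, 111.9]
ee_rot: [179.9, -0.4, -17.7]
force: [-5.2, 3.2, 20.7]
gripper_width: 40.1
gripper_force: 57.4
```

Request:
{"method": "apply_moves", "body": {"delta_pos": [[-0.006,0.002,0],[-0.012,0.004,0],[-0.016,0.005,0],[-0.016,0.005,0]], "rot": [[0,0,0],[0,0,0],[0,0,0],[0,0,0]], "hand": [0.2,0.2,0.2,0.2]}}

```text
time_s: 14.9
ee_pos: [560.5, -162.0, 111.3]
ee_rot: [179.9, -0.5, -17.7]
force: [-2.0, 1.7, 14.2]
gripper_width: 39.8
gripper_force: 57.3
```

```bash
python3 - <<'E'
from look import *
s=env.state();print(s["ee_pos"],s["ee_rot"],s["force"],s["torque"])
E
```

```text
[ 560.51077184 -162.04388858  111.30812343] [179.93953887  -0.53372655 -17.73680686] [-1.97059909  1.68123343 14.2439781 ] [-0.74952367  0.78652875 -0.44065645]
```

Request:
{"method": "apply_moves", "body": {"delta_pos": [[0,0,0.008],[-0.004,0.001,0.008],[-0.004,0.001,0.008],[-0.004,0.001,0.008]], "rot": [[0,0,-0.004],[0,0,-0.008],[0,0,-0.008],[0,0,-0.008]], "hand": [0.2,0.2,0.2,0.2]}}

```text
time_s: 15.23
ee_pos: [559.7, -161.6, 109.9]
ee_rot: [-180.0, -0.4, -18.5]
force: [0.4, -2.2, 7.1]
gripper_width: 40.0
gripper_force: 57.2
```

```bash
cat > st.py <<'E'
from h import *
s=env.state(); w=np.radians(-17.7); c,n=np.cos(w),np.sin(w); Q=np.array([[c,n,0],[-n,c,0],[0,0,1]])
print(s["time_s"],"TCP",s["ee_pos"].round(2),"rot",s["ee_rot"].round(2),"standpos",(Q@(s["ee_pos"]-[563,-162.4,0])).round(2),"F'",(Q@s["force"]).round(2),"T'",(Q@s["torque"]).round(2))
E
python3 st.py
```

```text
15.2333 TCP [ 559.67 -161.57  109.92] rot [-179.98   -0.39  -18.5 ] standpos [ -3.42  -0.22 109.92] F' [ 1.03 -1.95  7.06] T' [-0.16 -0.24 -0.49]
```

Request:
{"method": "apply_moves", "body": {"delta_pos": [[0,0,0],[0,0,0],[0,0,0],[0,0,0]], "rot": [[0,0,-0.004],[0,0,-0.008],[0,0,-0.008],[0,0,-0.008]], "hand": [0.2,0.2,0.2,0.2]}}

```text
time_s: 15.57
ee_pos: [559.7, -161.6, 109.8]
ee_rot: [180.0, -0.4, -18.9]
force: [1.5, -1.7, 7.0]
gripper_width: 40.0
gripper_force: 57.2
```

```bash
python3 st.py
```

```text
15.5667 TCP [ 559.72 -161.59  109.8 ] rot [179.97  -0.39 -18.94] standpos [ -3.37  -0.22 109.8 ] F' [ 1.93 -1.2   7.  ] T' [ 0.11 -0.28  0.7 ]
```

Request:
{"method": "apply_moves", "body": {"delta_pos": [[0.003,-0.001,0],[0.003,-0.001,-0.006],[0.003,-0.001,-0.012],[0.003,-0.001,-0.012]], "rot": [[0,0,0.004],[0,0,0.004],[0,0,0.004],[0,0,0.004]], "hand": [0.2,0.2,0.2,0.2]}}

```text
time_s: 15.9
ee_pos: [559.7, -161.6, 109.2]
ee_rot: [180.0, -0.4, -18.7]
force: [-1.1, -0.7, 12.5]
gripper_width: 40.0
gripper_force: 57.2
```

```bash
python3 st.py
```

```text
15.9 TCP [ 559.67 -161.56  109.24] rot [179.99  -0.35 -18.7 ] standpos [ -3.43  -0.21 109.24] F' [-0.8  -0.97 12.53] T' [-0.11  0.1   0.18]
```

Request:
{"method": "apply_moves", "body": {"delta_pos": [[0,0,-0.004],[0,0,-0.008],[0,0,-0.012],[0,0,-0.012]], "rot": [[0,0,0],[0,0,0],[0,0,0],[0,0,0]], "hand": [0.2,0.2,0.2,0.2]}}

```text
time_s: 16.23
ee_pos: [559.7, -161.5, 108.1]
ee_rot: [180.0, -0.4, -18.7]
force: [-0.7, -0.2, 14.1]
gripper_width: 39.9
gripper_force: 57.2
```

```bash
python3 st.py
```

```text
16.2333 TCP [ 559.66 -161.54  108.13] rot [179.99  -0.37 -18.7 ] standpos [ -3.44  -0.2  108.13] F' [-0.58 -0.41 14.11] T' [-0.12  0.25  0.18]
```

Request:
{"method": "apply_moves", "body": {"delta_pos": [[0,0,-0.004],[0,0,-0.008],[0,0,-0.012],[0,0,-0.012]], "rot": [[0,0,0],[0,0,0],[0,0,0],[0,0,0]], "hand": [0.2,0.2,0.2,0.2]}}

```text
time_s: 16.57
ee_pos: [559.6, -161.5, 106.6]
ee_rot: [180.0, -0.4, -18.7]
force: [-1.7, 0.5, 12.9]
gripper_width: 39.6
gripper_force: 57.2
```

Request:
{"method": "apply_moves", "body": {"delta_pos": [[0,0,-0.004],[0,0,-0.008],[0,0,-0.012],[0,0,-0.012]], "rot": [[0,0,0],[0,0,0],[0,0,0],[0,0,0]], "hand": [0.2,0.2,0.2,0.2]}}

```text
time_s: 16.9
ee_pos: [559.6, -161.5, 104.8]
ee_rot: [-180.0, -0.3, -18.7]
force: [-0.5, -0.2, 12.6]
gripper_width: 39.7
gripper_force: 57.2
```

```bash
python3 st.py
```

```text
16.9 TCP [ 559.64 -161.47  104.84] rot [-180.     -0.35  -18.7 ] standpos [ -3.48  -0.14 104.84] F' [-0.41 -0.29 12.6 ] T' [-0.05  0.15  0.16]
```

Request:
{"method": "apply_moves", "body": {"delta_pos": [[0,0,-0.004],[0,0,-0.008],[0,0,-0.012],[0,0,-0.012]], "rot": [[0,0,0],[0,0,0],[0,0,0],[0,0,0]], "hand": [0.2,0.2,0.2,0.2]}}

```text
time_s: 17.23
ee_pos: [559.7, -161.4, 102.9]
ee_rot: [180.0, -0.3, -18.7]
force: [0.2, -0.4, 8.3]
gripper_width: 39.8
gripper_force: 57.2
```

```bash
python3 st.py
```

```text
17.2333 TCP [ 559.66 -161.44  102.93] rot [180.    -0.34 -18.7 ] standpos [-3.4700e+00 -1.0000e-01  1.0293e+02] F' [ 0.28 -0.34  8.3 ] T' [-0.08 -0.03  0.12]
```

Request:
{"method": "apply_moves", "body": {"delta_pos": [[0,0,-0.004],[0,0,-0.008],[0,0,-0.012],[0,0,-0.012]], "rot": [[0,0,0],[0,0,0],[0,0,0],[0,0,0]], "hand": [0.2,0.2,0.2,0.2]}}

```text
time_s: 17.57
ee_pos: [559.6, -161.5, 100.9]
ee_rot: [180.0, -0.3, -18.7]
force: [1.0, -0.7, 6.4]
gripper_width: 39.8
gripper_force: 57.2
```

```bash
python3 st.py
```

```text
17.5667 TCP [ 559.65 -161.46  100.92] rot [180.    -0.32 -18.7 ] standpos [ -3.48  -0.12 100.92] F' [ 1.17 -0.34  6.38] T' [-0.09 -0.14  0.16]
```

Request:
{"method": "apply_moves", "body": {"delta_pos": [[0,0,-0.004],[0,0,-0.008],[0,0,-0.012],[0,0,-0.012]], "rot": [[0,0,0],[0,0,0],[0,0,0],[0,0,0]], "hand": [0.2,0.2,0.2,0.2]}}

```text
time_s: 17.9
ee_pos: [559.6, -161.5, 98.8]
ee_rot: [180.0, -0.3, -18.7]
force: [4.7, -1.5, 3.3]
gripper_width: 39.7
gripper_force: 57.2
```

```bash
python3 st.py
```

```text
17.9 TCP [ 559.62 -161.47   98.78] rot [180.    -0.3  -18.72] standpos [-3.5  -0.14 98.78] F' [4.89 0.04 3.34] T' [-0.06 -0.87  0.25]
```

Request:
{"method": "apply_moves", "body": {"delta_pos": [[0.004,-0.001,-0.004],[0.008,-0.003,-0.008],[0.008,-0.003,-0.01],[0.008,-0.003,-0.01]], "rot": [[0,0,0],[0,0,0],[0,0,0],[0,0,0]], "hand": [0.2,0.2,0.2,0.2]}}

```text
time_s: 18.23
ee_pos: [559.7, -161.6, 96.4]
ee_rot: [180.0, -0.1, -18.7]
force: [6.0, -1.9, -0.9]
gripper_width: 39.5
gripper_force: 57.1
```

```bash
python3 st.py
```

```text
18.2333 TCP [ 559.69 -161.58   96.37] rot [ 1.7999e+02 -1.4000e-01 -1.8740e+01] standpos [-3.4  -0.23 96.37] F' [ 6.34  0.02 -0.91] T' [-0.08 -1.16  0.31]
```

Request:
{"method": "apply_moves", "body": {"delta_pos": [[0.005,-0.002,0],[0.01,-0.003,-0.004],[0.012,-0.004,-0.008],[0.012,-0.004,-0.008]], "rot": [[0,0,0],[0,0,0],[0,0,0],[0,0,0]], "hand": [0.2,0.2,0.2,0.2]}}

```text
time_s: 18.57
ee_pos: [559.8, -161.7, 95.1]
ee_rot: [180.0, 0.0, -18.8]
force: [4.8, -1.4, -3.9]
gripper_width: 39.7
gripper_force: 57.1
```

```bash
python3 st.py
```

```text
18.5667 TCP [ 559.76 -161.66   95.11] rot [ 1.7999e+02  4.0000e-02 -1.8760e+01] standpos [-3.31 -0.28 95.11] F' [ 5.01  0.15 -3.92] T' [-0.05 -0.86  0.37]
```

Request:
{"method": "apply_moves", "body": {"delta_pos": [[0.004,-0.001,-0.004],[0.008,-0.002,-0.008],[0.01,-0.003,-0.012],[0.01,-0.003,-0.012]], "rot": [[0,0,0.001],[0,0,0.002],[0,0,0.002],[0,0,0.002]], "hand": [0.2,0.2,0.2,0.2]}}

```text
time_s: 18.9
ee_pos: [559.9, -161.6, 93.7]
ee_rot: [-180.0, 0.2, -18.6]
force: [1.7, -0.0, -4.1]
gripper_width: 39.7
gripper_force: 57.1
```

```bash
python3 st.py
```

```text
18.9 TCP [ 559.9  -161.57   93.71] rot [-179.99    0.18  -18.65] standpos [-3.21 -0.15 93.71] F' [ 1.66  0.5  -4.1 ] T' [ 0.08 -0.24 -0.02]
```

Well centred now, and free of the catches. Keep lowering.

Request:
{"method": "apply_moves", "body": {"delta_pos": [[0.002,0,-0.004],[0.002,0,-0.008],[0.002,0,-0.008],[0.002,0,-0.008]], "rot": [[0,0,0],[0,0,0],[0,0,0],[0,0,0]], "hand": [0.2,0.2,0.2,0.2]}}

```text
time_s: 19.23
ee_pos: [560.5, -161.8, 93.1]
ee_rot: [180.0, 0.1, -18.6]
force: [0.5, -0.0, -4.2]
gripper_width: 39.8
gripper_force: 57.0
```

Request:
{"method": "apply_moves", "body": {"delta_pos": [[0,0,-0.004],[0,0,-0.008],[0,0,-0.008],[0,0,-0.008]], "rot": [[0,0,0],[0,0,0],[0,0,0],[0,0,0]], "hand": [0.2,0.2,0.2,0.2]}}

```text
time_s: 19.57
ee_pos: [561.2, -162.0, 92.5]
ee_rot: [180.0, 0.0, -18.6]
force: [1.0, 0.2, -5.3]
gripper_width: 40.1
gripper_force: 57.0
```

```bash
python3 st.py
```

```text
19.5667 TCP [ 561.23 -162.01   92.51] rot [ 1.7999e+02  1.0000e-02 -1.8610e+01] standpos [-1.8  -0.17 92.51] F' [ 0.87  0.46 -5.25] T' [ 0.02  0.07 -0.04]
```

Request:
{"method": "apply_moves", "body": {"delta_pos": [[0,0,-0.004],[0,0,-0.008],[0,0,-0.008],[0,0,-0.008]], "rot": [[0,0,0],[0,0,0],[0,0,0],[0,0,0]], "hand": [0.2,0.2,0.2,0.2]}}

```text
time_s: 19.9
ee_pos: [561.3, -162.1, 92.2]
ee_rot: [180.0, -0.0, -18.6]
force: [-2.1, -0.1, 2.9]
gripper_width: 39.8
gripper_force: 57.1
```

```bash
python3 st.py
```

```text
19.9 TCP [ 561.34 -162.05   92.25] rot [ 1.800e+02 -2.000e-02 -1.861e+01] standpos [-1.68 -0.17 92.25] F' [-1.97 -0.7   2.88] T' [0.26 0.51 0.1 ]
```

Request:
{"method": "apply_moves", "body": {"delta_pos": [[-0.003,0.001,0],[-0.003,0.001,-0.004],[-0.003,0.001,-0.006],[-0.003,0.001,-0.006]], "rot": [[0.002,-0.001,0],[0.0035,-0.001,0],[0.0035,-0.001,0],[0.0035,-0.001,0]], "hand": [0.2,0.2,0.2,0.2]}}

```text
time_s: 20.23
ee_pos: [561.4, -162.2, 92.3]
ee_rot: [-179.7, -0.1, -18.6]
force: [-2.1, 2.9, 8.3]
gripper_width: 39.5
gripper_force: 57.2
```

```bash
python3 st.py
```

```text
20.2333 TCP [ 561.38 -162.16   92.26] rot [-1.7971e+02 -8.0000e-02 -1.8610e+01] standpos [-1.62 -0.26 92.26] F' [-2.88  2.12  8.33] T' [-0.58  0.59 -0.23]
```

Request:
{"method": "apply_moves", "body": {"delta_pos": [[-0.002,0,0],[-0.003,0.001,-0.003],[-0.003,0.001,-0.006],[-0.003,0.001,-0.006]], "rot": [[-0.001,0,0],[-0.002,0.0006,0],[-0.002,0.0006,0],[-0.002,0.0006,0]], "hand": [0.2,0.2,0.2,0.2]}}

```text
time_s: 20.57
ee_pos: [561.4, -162.1, 92.2]
ee_rot: [-179.9, -0.2, -18.6]
force: [-2.5, 1.3, 10.6]
gripper_width: 40.1
gripper_force: 57.2
```

```bash
python3 st.py
```

```text
20.5667 TCP [ 561.4  -162.09   92.16] rot [-1.7987e+02 -1.5000e-01 -1.8620e+01] standpos [-1.62 -0.19 92.16] F' [-2.78  0.44 10.62] T' [-0.21  0.69 -0.08]
```

Request:
{"method": "apply_moves", "body": {"delta_pos": [[-0.002,0.001,-0.004],[-0.003,0.001,-0.008],[-0.003,0.001,-0.011],[-0.003,0.001,-0.011]], "rot": [[-0.0008,0.0002,0],[-0.0008,0.0002,0],[-0.0008,0.0002,0],[-0.0008,0.0002,0]], "hand": [0.2,0.2,0.2,0.2]}}

```text
time_s: 20.9
ee_pos: [561.4, -162.1, 92.1]
ee_rot: [-179.9, -0.2, -18.6]
force: [-4.2, 0.9, 16.1]
gripper_width: 39.7
gripper_force: 57.2
```

```bash
python3 st.py
```

```text
20.9 TCP [ 561.36 -162.06   92.09] rot [-179.93   -0.23  -18.63] standpos [-1.66 -0.18 92.09] F' [-4.27 -0.39 16.05] T' [-0.05  0.96 -0.05]
```

Request:
{"method": "apply_moves", "body": {"delta_pos": [[-0.004,0.001,-0.005],[-0.004,0.001,-0.005],[-0.004,0.001,-0.005],[-0.004,0.001,-0.005],[-0.004,0.001,-0.005],[-0.004,0.001,-0.005],[-0.004,0.001,-0.005]], "rot": [[0,0,0],[0,0,0],[0,0,0],[0,0,0],[0,0,0],[0,0,0],[0,0,0]], "hand": [0.2,0.2,0.2,0.2,0.2,0.2,0.2]}}

```text
time_s: 21.48
ee_pos: [561.3, -162.1, 92.0]
ee_rot: [-179.9, -0.3, -18.6]
force: [-4.4, 0.9, 18.5]
gripper_width: 39.9
gripper_force: 57.3
```

```bash
python3 st.py
```

```text
21.4833 TCP [ 561.34 -162.06   92.04] rot [-179.93   -0.31  -18.63] standpos [-1.68 -0.18 92.04] F' [-4.44 -0.42 18.54] T' [-0.02  1.05 -0.04]
```

Request:
{"method": "apply_moves", "body": {"delta_pos": [[0,0,-0.002],[0,0,-0.002],[0,0,-0.002],[0,0,-0.002],[0,0,-0.002],[0,0,-0.002],[0,0,-0.002],[0,0,-0.002],[0,0,-0.002],[0,0,-0.002]], "rot": [[0,0,0],[0,0,0],[0,0,0],[0,0,0],[0,0,0],[0,0,0],[0,0,0],[0,0,0],[0,0,0],[0,0,0]], "hand": [0.2,0.2,0.2,0.2,0.2,0.2,0.2,0.2,0.2,0.2]}}

```text
time_s: 22.32
ee_pos: [561.4, -162.1, 92.0]
ee_rot: [-179.9, -0.3, -18.6]
force: [-5.5, 1.6, 19.9]
gripper_width: 39.4
gripper_force: 57.3
```

Request:
{"method": "apply_moves", "body": {"delta_pos": [[0,0,0],[0,0,0],[0,0,0],[0,0,0]], "rot": [[0,0,0],[0,0,0],[0,0,0],[0,0,0]], "hand": [0.2,0.2,0.2,0.2]}}

```text
time_s: 22.65
ee_pos: [561.4, -162.1, 92.1]
ee_rot: [-179.9, -0.3, -18.6]
force: [-4.7, -0.0, 20.7]
gripper_width: 39.6
gripper_force: 57.3
```

```bash
python3 st.py
```

```text
22.65 TCP [ 561.39 -162.08   92.08] rot [-179.93   -0.32  -18.63] standpos [-1.64 -0.18 92.08] F' [-4.48 -1.47 20.68] T' [ 0.02  1.05 -0.07]
```

Request:
{"method": "apply_moves", "body": {"delta_pos": [[-0.004,0.001,0.008],[-0.008,0.003,0.016],[-0.008,0.003,0.022],[-0.008,0.003,0.022]], "rot": [[0,0,0],[0,0,0],[0,0,0],[0,0,0]], "hand": [0.2,0.2,0.2,0.2]}}

```text
time_s: 22.98
ee_pos: [561.2, -162.0, 92.2]
ee_rot: [-179.9, -0.4, -18.6]
force: [1.7, -0.7, 6.4]
gripper_width: 39.7
gripper_force: 57.2
```

```bash
python3 st.py
```

```text
22.9833 TCP [ 561.15 -162.01   92.15] rot [-179.93   -0.35  -18.62] standpos [-1.88 -0.19 92.15] F' [ 1.83 -0.19  6.41] T' [-0.02 -0.39 -0.05]
```

Request:
{"method": "apply_moves", "body": {"delta_pos": [[0.002,0,0.006],[0.002,0,0.008],[0.002,0,0.008],[0.002,0,0.008],[0.002,0,0.008],[0.002,0,0.008],[0.002,0,0.008],[0.002,0,0.008]], "rot": [[0,0,0],[0,0,0],[0,0,0],[0,0,0],[0,0,0],[0,0,0],[0,0,0],[0,0,0]], "hand": [0.2,0.7,0.7,0.7,0.7,0.7,0.7,0.7]}}

```text
time_s: 23.65
ee_pos: [558.4, -161.1, 90.8]
ee_rot: [-180.0, 0.1, -18.6]
force: [0.5, 0.1, 0.0]
gripper_width: 63.9
gripper_force: 0.0
```

```bash
python3 st.py
```

```text
23.65 TCP [ 558.39 -161.07   90.85] rot [-1.7995e+02  1.1000e-01 -1.8600e+01] standpos [-4.8  -0.14 90.85] F' [0.41 0.22 0.02] T' [ 0.06  0.11 -0.  ]
```

Request:
{"method": "apply_moves", "body": {"delta_pos": [[0,0,0.1],[0,0,0.3],[0,0,0.6],[0,0,1],[0,0,1],[0,0,1],[0,0,1]], "rot": [[0,0,0],[0,0,0],[0,0,0],[0,0,0],[0,0,0],[0,0,0],[0,0,0]], "hand": [0.7,0.7,0.7,0.7,0.7,0.7,0.7]}}

```text
time_s: 24.23
ee_pos: [558.6, -161.1, 211.1]
ee_rot: [-179.9, 0.0, -18.6]
force: [-0.3, 0.5, -0.5]
gripper_width: 63.8
gripper_force: 0.0
```

Request:
{"method": "apply_moves", "body": {"delta_pos": [[0,0,0.2],[0.1,0.3,0.2],[0.2,0.55,0.2],[0.2,0.55,0.2],[0.2,0.55,0.2]], "rot": [[0,0,0],[0,0,0],[0,0,0],[0,0,0],[0,0,0]], "hand": [0.6,0.6,0.6,0.6,0.6]}}

```text
time_s: 24.65
ee_pos: [582.2, -93.9, 233.0]
ee_rot: [180.0, 0.3, -18.5]
force: [0.2, -0.7, 0.6]
gripper_width: 54.5
gripper_force: 0.0
```

```bash
python3 st.py; python3 - <<'E'
from look import *
s=env.state();o=look([("wheel",79),("keeper_peg",148),("mouth_right",112)],"h",("wrist","top"))
f=cv2.imread("pics/h_wrist.png")[0:260,60:460]; cv2.imwrite("pics/h.png",cv2.resize(f,(800,520)))
E
```

```text
24.65 TCP [582.21 -93.93 232.98] rot [179.99   0.28 -18.45] standpos [ -2.52  71.07 232.98] F' [ 0.43 -0.6   0.63] T' [-0.    0.06 -0.05]
wrist keeper_peg 0.7 [273. 168.] [620.1 -67.  148. ]
wrist mouth_right 0.58 [488. 188.] [ 541.8 -228.6  112. ]
top wheel 0.52 [377. 195.] [ 558.2 -164.4   79. ]
top wheel 0.33 [320. 173.] [627.6  10.3  79. ]
top mouth_right 0.86 [423. 300.] [ 243.5 -282.   112. ]
top mouth_right 0.43 [171. 215.] [497.  456.7 112. ]
```

View pics/h.png

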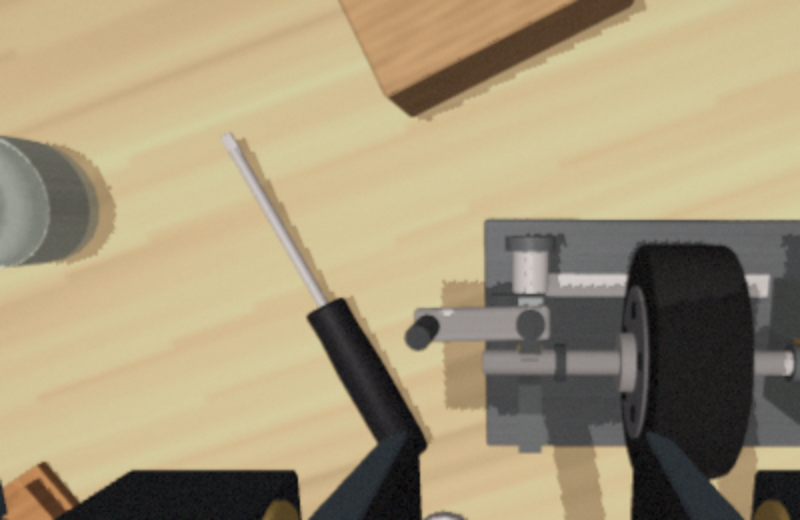

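The wheel sits level, with the axle in the left slot under the open keeper. Peg top is at crop px (414,338), so about (621,-64).

Request:
{"method": "apply_moves", "body": {"delta_pos": [[0.1,0.1,0],[0.25,0.2,0],[0.323,0.25,-0.1],[0.323,0.25,-0.4],[0.323,0.25,-0.6],[0.323,0.25,-0.6],[0.323,0.25,-0.6]], "rot": [[0,0,0],[0,0,0],[0,0,0],[0,0,0],[0,0,0],[0,0,0],[0,0,0]], "hand": [0.4,0.4,0.4,0.4,0.4,0.4,0.4]}}

```text
time_s: 25.63
ee_pos: [621.1, -64.8, 161.9]
ee_rot: [-180.0, 0.2, -18.6]
force: [0.1, -0.0, -0.3]
gripper_width: 36.5
gripper_force: 0.0
```

Request:
{"method": "apply_moves", "body": {"delta_pos": [[0,0,-0.1],[0,0,-0.2],[0,0,-0.27],[0,0,-0.27],[0,0,-0.27]], "rot": [[0,0,0],[0,0,0],[0,0,0],[0,0,0],[0,0,0]], "hand": [0.4,0.4,0.4,0.4,0.4]}}

```text
time_s: 26.05
ee_pos: [622.4, -65.3, 132.1]
ee_rot: [-179.9, -0.1, -18.6]
force: [0.7, 0.2, 0.6]
gripper_width: 36.5
gripper_force: 0.0
```

Request:
{"method": "apply_moves", "body": {"delta_pos": [[0,0,0],[0,0,0],[0,0,0],[0,0,0],[0,0,0],[0,0,0]], "rot": [[0,0,0],[0,0,0],[0,0,0],[0,0,0],[0,0,0],[0,0,0]], "hand": [0.2,0.1,0.05,0.05,0.05,0.05], "newtons": 12}}

```text
time_s: 26.55
ee_pos: [622.3, -64.6, 131.6]
ee_rot: [-179.9, -0.0, -18.6]
force: [0.7, 3.2, 1.9]
gripper_width: 9.1
gripper_force: 12.0
```

```bash
python3 st.py
```

```text
26.55 TCP [622.26 -64.61 131.64] rot [-1.7986e+02 -5.0000e-02 -1.8620e+01] standpos [ 26.72 111.18 131.64] F' [-0.31  3.3   1.86] T' [ 0.56  0.11 -0.01]
```

Request:
{"method": "apply_moves", "body": {"delta_pos": [[-0.044,0.012,0],[-0.09,0.018,0],[-0.135,0.018,0],[-0.181,0.0115,0],[-0.225,0,0],[-0.267,-0.018,0],[-0.307,-0.041,0],[-0.343,-0.069,0],[-0.343,-0.069,0]], "rot": [[0,0,0],[0,0,0],[0,0,0],[0,0,0],[0,0,0],[0,0,0],[0,0,0],[0,0,0],[0,0,0]], "hand": [0.05,0.05,0.05,0.05,0.05,0.05,0.05,0.05,0.05]}}

```text
time_s: 27.3
ee_pos: [577.4, -71.8, 131.5]
ee_rot: [-179.8, 0.3, -18.6]
force: [-3.1, 6.9, 5.0]
gripper_width: 9.2
gripper_force: 12.0
```

```bash
python3 st.py
```

```text
27.3 TCP [577.41 -71.82 131.52] rot [-179.85    0.33  -18.64] standpos [-13.82  90.67 131.52] F' [-5.07  5.66  4.99] T' [1.   0.97 0.06]
```

Request:
{"method": "apply_moves", "body": {"delta_pos": [[-0.032,-0.032,0],[-0.06,-0.068,0],[-0.083,-0.109,0],[-0.1,-0.151,0],[-0.109,-0.18,0],[-0.109,-0.19,0],[-0.109,-0.19,0],[-0.109,-0.19,0]], "rot": [[0,0,0],[0,0,0],[0,0,0],[0,0,0],[0,0,0],[0,0,0],[0,0,0],[0,0,0]], "hand": [0.05,0.05,0.05,0.05,0.05,0.05,0.05,0.05]}}

```text
time_s: 27.97
ee_pos: [565.5, -91.6, 131.3]
ee_rot: [-179.5, 0.4, -18.7]
force: [-0.6, 14.7, 4.7]
gripper_width: 9.2
gripper_force: 12.0
```

```bash
python3 st.py
```

```text
27.9667 TCP [565.5  -91.57 131.25] rot [-179.51    0.36  -18.71] standpos [-19.16  68.24 131.25] F' [-5.07 13.79  4.7 ] T' [2.53 0.98 0.05]
```

Request:
{"method": "apply_moves", "body": {"delta_pos": [[0,0,0],[0,0,0],[0,0,0],[0,0,0],[0,0,0]], "rot": [[0,0,0],[0,0,0],[0,0,0],[0,0,0],[0,0,0]], "hand": [0.35,0.35,0.35,0.35,0.35]}}

```text
time_s: 28.38
ee_pos: [567.0, -96.8, 130.9]
ee_rot: [-180.0, 0.0, -18.6]
force: [0.7, -0.3, -0.4]
gripper_width: 31.6
gripper_force: 0.0
```

Request:
{"method": "apply_moves", "body": {"delta_pos": [[0,0,0.1],[0,0,0.3],[0,0,0.6],[0,0,0.9],[0,0,1],[0,0,1]], "rot": [[0,0,0],[0,0,0],[0,0,0],[0,0,0],[0,0,0],[0,0,0]], "hand": [0.35,0.35,0.35,0.35,0.35,0.35]}}

```text
time_s: 28.88
ee_pos: [569.3, -97.1, 255.3]
ee_rot: [-179.9, -0.5, -18.6]
force: [0.5, -1.1, -0.3]
gripper_width: 32.1
gripper_force: 0.0
```

Request:
{"method": "apply_moves", "body": {"delta_pos": [[-0.3,0.1,0.1],[-0.5,0.15,0.3],[-0.5,0.15,0.3],[-0.5,0.15,0.3]], "rot": [[0,0,0],[0,0,0],[0,0,0],[0,0,0]], "hand": [0.35,0.35,0.35,0.35]}}

```text
time_s: 29.22
ee_pos: [506.8, -78.4, 287.1]
ee_rot: [-180.0, -0.0, -18.6]
force: [0.9, 0.2, -0.5]
gripper_width: 32.1
gripper_force: 0.0
```

```bash
python3 st.py; python3 - <<'E'
from look import *
look([("wheel",79),("keeper_peg",148)],"i",("wrist","top"))
f=cv2.imread("pics/i_wrist.png")[0:260,200:600]; cv2.imwrite("pics/i.png",cv2.resize(f,(800,520)))
E
```

```text
29.2167 TCP [506.8  -78.37 287.12] rot [-1.7996e+02 -4.0000e-02 -1.8610e+01] standpos [-79.08  62.97 287.12] F' [ 0.81  0.46 -0.52] T' [ 0.05  0.02 -0.02]
wrist wheel 0.88 [385.  99.] [ 562.  -164.4   79. ]
wrist keeper_peg 0.65 [315. 120.] [566.5 -90.5 148. ]
top wheel 0.46 [378. 194.] [ 561. -166.   79.]
top keeper_peg 0.68 [467. 211.] [ 495.2 -412.9  148. ]
```

View pics/i.png

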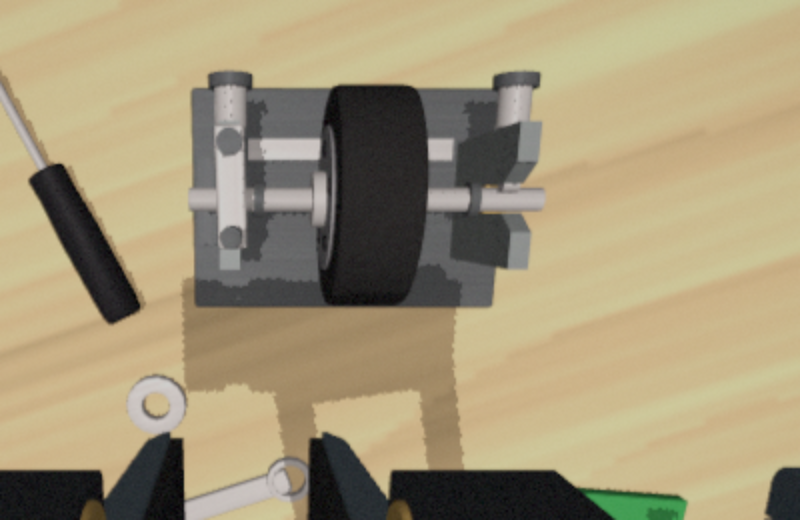

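The keeper lies straight across the left slot (pivot px (230,140), peg (231,236)). The axle is in both slots, the bystanders are untouched and the gripper is clear.

```bash
python3 -c "
from workcell import env
print(env.job_done())"
```

```text
the job is handed in; nothing more can be done
None
```

The wheel is seated in both slots, pressed evenly at about 18–21 N for just over a second, with the keeper swung to its stop and released; I handed the job in at about 29 s and have no verdict back.

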